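Close the in-line filter cell: frit tray home, wing nuts tightened in cross order

ROBOT

A 6-joint arm with a two-finger parallel gripper is mounted at the origin on a cart in front of the work surface, level with it; the furniture and walls round the work are solid. World frame = base frame: x ahead of the robot, y to its left, z up, the work surface at z = 0. Lengths are in m, angles in degrees, forces in N, time in s.
With the tool pointing down it reaches from about 0.25 to 0.775 m from the base axis. Payload 4 kg.
Tool frame: the origin (TCP) lies midway between the tips of the shut fingers; the grasp point (between the pads) lies 19 mm behind it (r.pinch_z is the distance from the TCP to the grasp point, in m); z points along the fingers, y is the direction in which the jaws open and shut (so a half turn about z gives the same grasp; the last joint's range is limited). The gripper opens to 94 mm and grips with 3 to 60 N. Pads are 16 mm wide; open, the fingers measure 119 mm over their backs; the gripper's body (75 mm by 177 mm) begins 78 mm behind the grasp point.
Start: joints at [-74.032, 4.996, 78.535, -0, 96.463, -5.907], TCP at [0.205, -0.51, 0.206] pointing down, gripper open.
Joint ranges: [-177.83, 177.83], [-43.37, 116.18], [15.69, 146.23], [-61.86, 241.86], [9.47, 152.12], [-147.06, 147.06]. Speed limits (degrees/s): [159.86, 159.86, 180, 180, 180, 180].

INTERFACE

Orientations are given as a 3x3 rotation matrix whose columns are the frame's x, y, z axes.
In Python, from station import r, snapshot, camera_params gives the robot as it stands.
- The arm moves only by the tool apply_moves, never from a script. Its argument "rows" is one flat list of numbers, 7 for each row, row after row: the shift along the tool's x, y, z in cm, then the turn, a rotation vector about the tool's x, y, z in rad, then the finger opening in cm, from 0 to 9.4. A call has 1 to 10 rows; each row is the pose to reach, as a shift and turn from the pose measured when the call began, along the tool's axes at that moment; what a row does not reach only later rows make up. A row lasts 1/12 s, in which the tool goes at most 41.7 mm and 7.16 degrees, less where a joint would pass 70% of its speed; a pose out of reach is approached as far as the arm can. A call with a gripper value outside its range is refused whole. The fingers move at their own pace and stop on an object; "squeeze" is the grip in N (left out, the last holds). Time passes only in rows, so rows that repeat a pose let the fingers close. It gives the time, the measured TCP pose, the force and the opening at its end, in the units of the state.
- r.get_state(): the state, without advancing time (a new reading comes with each control period).
- snapshot(name): name is "scene" or "top" or "wrist"; returns (picture, depth): 480x640x3 uint8, red, green, blue; 480x640 float32, m along the optical axis (not along the pixel's ray), 0 where there is no reading.
- camera_params(name): a dict with "K" (3x3 intrinsics, pixels), "xyz" and "rotation" of the camera in the world; the wrist camera has in their place "hand_eye" (4x4, takes a point from camera to tool coordinates, whose origin is the TCP and whose axes are the flange's). Camera axes: x right, y up, looking along -z (the intrinsics and any distortion apply to the point x, -y, -z); pixel columns grow to the right and rows downward; lengths in m; the calibration is good to about 2 mm. The wrist camera is an equidistant fisheye: a pixel r from the principal point sees the ray r / f radians off the axis. A picture is of the moment at which its call begins: read the wrist's pose just before it. camera_params takes no time and is no camera call.
- r.sign_off(): hands the job in, once; it reports no verdict.
The state is a dict: "clock": time; "joint_pos": joint angles; "joint_vel": joint speeds; "effort": joint torques, N m; "eef_pos": TCP position; "tool_rot": TCP orientation; "contact_force": force on the tool from outside, world axes, zero at the start; "torque": the same for the moment, N m; "gripper_width": opening from 0.0 (shut) to 1.0 (fully open).
Only numpy, scipy, OpenCV 4.12 (cv2) and the standard library are available. Lean on these libraries where they do the work, as an engineer would, in place of code of your own. Each camera call takes 0.05 s, during which the arm holds its last target. There are 200 camera calls.

TASK

Close the filter cell: push its frit tray gently all the way home, then tighten the four wing nuts clockwise, roughly half a turn each, in cross order (one nut, the nut diagonally opposite, then the other diagonal pair), so that the cover seats evenly without cocking. Stop each nut as soon as it comes up firm, do not force it further, then let go; leave the other things on the bench alone.

Things in the scene. Friction and masses are not known exactly. Their poses are not given: they have to be found in the camera images.
- cell: filter cell fixed to the bench: square aluminium base 130 x 130 mm, steel cover plate on top with a hose barb in its middle (up to 85 mm high), four black wing nuts on studs at its corners. Origin: centre of its underside, on the bench. x points from the tray side (front, towards the robot) to the back, y left, z up; it turns by up to 0.3 rad. Side lugs stick out 14 mm, 11 mm high.
- tray_tab (a point): middle of the front face of the blue tab (36 mm wide, 10 mm high, 25 mm above the bench) of the white frit tray; behind the tab a blue plate 78 x 18 mm. The tray slides along the cell's x under the cover and starts 20 to 40 mm out; home, this point lies at about x = -78 mm, y = 0 in the cell's frame. It slides with about 3 N and ends on a hard stop.
- cover_top (a point): middle of the cover plate's upper face (plate 124 x 124 x 14 mm, held by the nuts); seated it lies level, 54 mm above the bench; at the start it stands 2 to 3 mm higher. Its z axis is the plate's normal.
- nut_a_top (a point): front-left wing nut, at (-45, 45) mm in the cell's frame, diagonally opposite the back-right one. Point: middle of the wing's top edge, on the stud's axis, 79 mm above the bench when home. The black wing is an upright bar 52 mm long along this point's x, 10 mm thick along its y, 17 mm high, above a round collar 25 mm wide, 6 mm high. Stud's end: 86 mm above the bench.
- hub_a (a point): red hub under the front-left wing. Clockwise from above tightens, 6 mm a turn. The way to go (140 to 178 degrees) and the wing's direction differ per nut and cannot be seen. It runs with 0.05 N m, then comes up firm. The wing is sprung on the hub, 2 N m per rad, its x along the hub's x when unloaded; at 0.12 rad (0.24 N m) the nut is overtightened. Home: at most 5 degrees short of firm.
- seat_a (a point): bearing face under the front-left nut, on the stud's axis, 23 mm below the wing's top edge; hidden by the nut
- rest_a (a point): point at which the bearing face under the front-left nut comes to rest when that nut is home, on the stud's axis, about 56 mm above the bench (it shifts by up to 2 mm as the other nuts draw the cover down)
- nut_b_top (a point): front-right wing nut, at (-45, -45) mm in the cell's frame, diagonally opposite the back-left one. Point: middle of the wing's top edge, on the stud's axis, 79 mm above the bench when home. The black wing is an upright bar 52 mm long along this point's x, 10 mm thick along its y, 17 mm high, above a round collar 25 mm wide, 6 mm high. Stud's end: 86 mm above the bench.
- hub_b (a point): red hub under the front-right wing. Clockwise from above tightens, 6 mm a turn. The way to go (140 to 178 degrees) and the wing's direction differ per nut and cannot be seen. It runs with 0.05 N m, then comes up firm. The wing is sprung on the hub, 2 N m per rad, its x along the hub's x when unloaded; at 0.12 rad (0.24 N m) the nut is overtightened. Home: at most 5 degrees short of firm.
- seat_b (a point): bearing face under the front-right nut, on the stud's axis, 23 mm below the wing's top edge; hidden by the nut
- rest_b (a point): point at which the bearing face under the front-right nut comes to rest when that nut is home, on the stud's axis, about 56 mm above the bench (it shifts by up to 2 mm as the other nuts draw the cover down)
- nut_c_top (a point): back-right wing nut, at (45, -45) mm in the cell's frame, diagonally opposite the front-left one. Point: middle of the wing's top edge, on the stud's axis, 79 mm above the bench when home. The black wing is an upright bar 52 mm long along this point's x, 10 mm thick along its y, 17 mm high, above a round collar 25 mm wide, 6 mm high. Stud's end: 86 mm above the bench.
- hub_c (a point): red hub under the back-right wing. Clockwise from above tightens, 6 mm a turn. The way to go (140 to 178 degrees) and the wing's direction differ per nut and cannot be seen. It runs with 0.05 N m, then comes up firm. The wing is sprung on the hub, 2 N m per rad, its x along the hub's x when unloaded; at 0.12 rad (0.24 N m) the nut is overtightened. Home: at most 5 degrees short of firm.
- seat_c (a point): bearing face under the back-right nut, on the stud's axis, 23 mm below the wing's top edge; hidden by the nut
- rest_c (a point): point at which the bearing face under the back-right nut comes to rest when that nut is home, on the stud's axis, about 56 mm above the bench (it shifts by up to 2 mm as the other nuts draw the cover down)
- nut_d_top (a point): back-left wing nut, at (45, 45) mm in the cell's frame, diagonally opposite the front-right one. Point: middle of the wing's top edge, on the stud's axis, 79 mm above the bench when home. The black wing is an upright bar 52 mm long along this point's x, 10 mm thick along its y, 17 mm high, above a round collar 25 mm wide, 6 mm high. Stud's end: 86 mm above the bench.
- hub_d (a point): red hub under the back-left wing. Clockwise from above tightens, 6 mm a turn. The way to go (140 to 178 degrees) and the wing's direction differ per nut and cannot be seen. It runs with 0.05 N m, then comes up firm. The wing is sprung on the hub, 2 N m per rad, its x along the hub's x when unloaded; at 0.12 rad (0.24 N m) the nut is overtightened. Home: at most 5 degrees short of firm.
- seat_d (a point): bearing face under the back-left nut, on the stud's axis, 23 mm below the wing's top edge; hidden by the nut
- rest_d (a point): point at which the bearing face under the back-left nut comes to rest when that nut is home, on the stud's axis, about 56 mm above the bench (it shifts by up to 2 mm as the other nuts draw the cover down)
- buffer: bystander, loose: white bottle with white cap, 62 mm wide, 121 mm high; origin at the centre of its underside. Leave alone.
- sample_vial: bystander, loose: brown vial with black cap, 27 mm wide, 55 mm high; origin at the centre of its underside. Leave alone.
- beaker: bystander, loose: glass beaker, 75 mm wide, 94 mm high; origin at the centre of its underside. Leave alone.
- pen_marker: bystander, loose: white marker pen with black cap, 135 mm long, lying; origin at the centre of its underside. Leave alone.

How it is judged:
By the outcome, as a careful person would: the job done as asked, in the order asked, and still so for the second after the job is handed in, with the robot touching nothing.
It also fails if it takes over 72 s, if anything falls off the work surface, if the arm or the gripper's body presses on something with over 40 N, if the wrist force passes 120 N, or if a joint passes its speed limit or range.

## Working session

There is one attempt and no reset: what is moved stays moved. The work goes in short steps, Python scripts to look and compute and a tool call to move; the robot and the scene stay as the last step left them, time stands still between calls to the robot, and variables do not carry over. Pictures are saved under pics/ and viewed, about 8 in all and at most 12, crops included, and the job is handed in when it is done.

Besides the shell and the picture viewer there is one more tool, called after "Emit:" as name(argument=value, ...) on one line, values as JSON. apply_moves: Moves the arm, as the interface text tells. Its arguments: {"type":"object","properties":{"rows":{"type":"array"},"squeeze":{"type":"number"}},"required":["rows"]}

```bash
ls; mkdir -p pics; cat > h.py <<'E'
import numpy as np, cv2
from station import r, snapshot, camera_params
def ray(name,u,v):
    p=camera_params(name);K=np.array(p["K"]);R=np.array(p["rotation"])
    d=R@np.array([(u-K[0,2])/K[0,0],-(v-K[1,2])/K[1,1],-1.]);return np.array(p["xyz"]),d
def onz(name,u,v,z):
    o,d=ray(name,u,v);return o+d*(z-o[2])/d[2]
def save(n,im):cv2.imwrite("pics/"+n,cv2.cvtColor(im,cv2.COLOR_RGB2BGR))
E
python3 - <<'E'
from h import *
a,d=snapshot("top");b,e=snapshot("scene")
np.savez("s0.npz",a=a,d=d,b=b,e=e)
save("top0.png",a);save("scene0.png",b)
for n in("top","scene","wrist"):print(n,camera_params(n))
s=r.get_state();print(s)
E
```

```text
pics
top {'K': array([[545.39634013,   0.        , 319.10459137],
       [  0.        , 545.39634013, 236.10465315],
       [  0.        ,   0.        ,   1.        ]]), 'xyz': array([0.45368675, 0.23626977, 1.15280393]), 'rotation': array([[-0.01373121,  0.99666389, -0.08045214],
       [-0.99986562, -0.01440674, -0.00782219],
       [-0.00895514,  0.08033392,  0.99672778]])}
scene {'K': array([[471.43358283,   0.        , 310.51323345],
       [  0.        , 471.43358283, 231.62735747],
       [  0.        ,   0.        ,   1.        ]]), 'xyz': array([0.03645712, 0.59087771, 0.67678696]), 'rotation': array([[-0.58274333,  0.56812087, -0.58107563],
       [-0.81248851, -0.39277881,  0.43079835],
       [ 0.01651134,  0.72316214,  0.69048091]])}
wrist {'K': array([[371.64829954,   0.        , 322.11934943],
       [  0.        , 371.64829954, 237.28893891],
       [  0.        ,   0.        ,   1.        ]]), 'hand_eye': array([[ 2.86506583e-04,  9.64305721e-01,  2.64791227e-01,
         7.75304333e-02],
       [ 9.99999870e-01, -3.87708262e-04,  3.29930680e-04,
        -2.32250767e
[... 267 characters left out ...]
33768460e-03,
        9.64643026e+01, -5.90761562e+00]), 'joint_vel': array([-0.09805221,  0.00705687, -0.19615329,  0.08532881,  0.01123441,
        0.02057686]), 'effort': array([ 1.51527292e-03, -3.41251516e+01, -3.03301442e+01,  7.19963643e-02,
        3.03678378e-02, -9.66677226e-05]), 'eef_pos': array([ 0.20480256, -0.50991066,  0.20442332]), 'tool_rot': array([[ 9.27983382e-01,  3.72621205e-01, -5.29732701e-04],
       [ 3.72621511e-01, -9.27981392e-01,  1.93541897e-03],
       [ 2.29596060e-04, -1.99342644e-03, -9.99997987e-01]]), 'contact_force': array([-0.02875868,  0.58941153, -0.44169828]), 'torque': array([0.00180269, 0.02104627, 0.00240405]), 'gripper_width': 0.998930450158304}
```

View pics/top0.png

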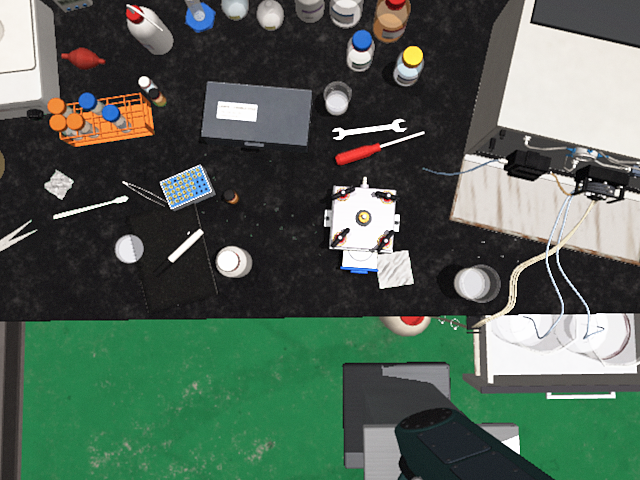

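View pics/scene0.png

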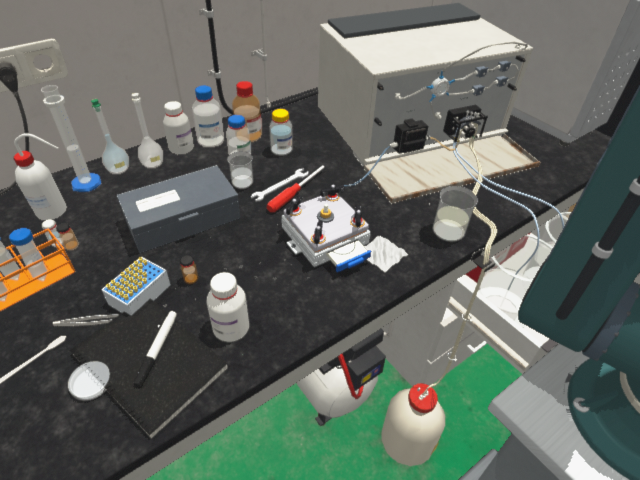

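The top view shows the cell at about (363,218) with its tray out towards the robot at (360,262). The pad of paper is at (394,268), and the beaker and bottle are clear of the cell. I'll crop the cell from both views.

```bash
python3 - <<'E'
from h import *
z=np.load("s0.npz");a=z["a"];b=z["b"]
c=cv2.resize(a[173:280,315:415],None,fx=5,fy=5,interpolation=cv2.INTER_CUBIC)
save("crop0.png",np.hstack([c[:535,:400+100]]))
hsv=cv2.cvtColor(a,cv2.COLOR_RGB2HSV)
for k in((363,218),(363,290)):print(k,onz("top",*k,0.056))
# blue tab
m=((hsv[...,0]>95)&(hsv[...,0]<125)&(hsv[...,1]>150)&(hsv[...,2]>80)).astype(np.uint8);m[:225]=0;m[290:]=0;m[:,:320]=0;m[:,:][:,410:]=0
ys,xs=np.nonzero(m);print(len(xs),xs.min(),xs.max(),ys.min(),ys.max(),cv2.minAreaRect(np.c_[xs,ys].astype(np.float32)))
# red
m=(((hsv[...,0]<8)|(hsv[...,0]>172))&(hsv[...,1]>120)&(hsv[...,2]>70)).astype(np.uint8);m[:180]=0;m[255:]=0;m[:,:325]=0;m[:,400:]=0
n,l,st,ce=cv2.connectedComponentsWithStats(m);print(st[1:],ce[1:])
# white cover/base
m=((hsv[...,1]<50)&(hsv[...,2]>140)).astype(np.uint8);m[:170]=0;m[255:]=0;m[:,:320]=0;m[:,405:]=0
ys,xs=np.nonzero(m);print(cv2.minAreaRect(np.c_[xs,ys].astype(np.float32)))
E
```

```text
(363, 218) [0.5776491  0.15564114 0.056     ]
(363, 290) [0.43280421 0.15856647 0.056     ]
157 340 377 266 273 ((358.3323669433594, 270.17938232421875), (37.19780349731445, 5.675540924072266), 4.398705005645752)
[[339 190   3   2   3]
 [340 194   7   5  16]
 [384 199   7   3  15]
 [335 235   3   4   6]
 [339 234   1   1   1]
 [380 237   5   5  11]
 [339 238   6   5  13]
 [385 241   4   5  10]] [[340.         190.33333333]
 [343.25       196.25      ]
 [387.06666667 199.73333333]
 [335.83333333 236.33333333]
 [339.         234.        ]
 [381.36363636 238.81818182]
 [341.84615385 240.15384615]
 [386.6        243.4       ]]
((363.9999694824219, 215.49996948242188), (79.99998474121094, 76.99998474121094), -0.0)
```

View pics/crop0.png

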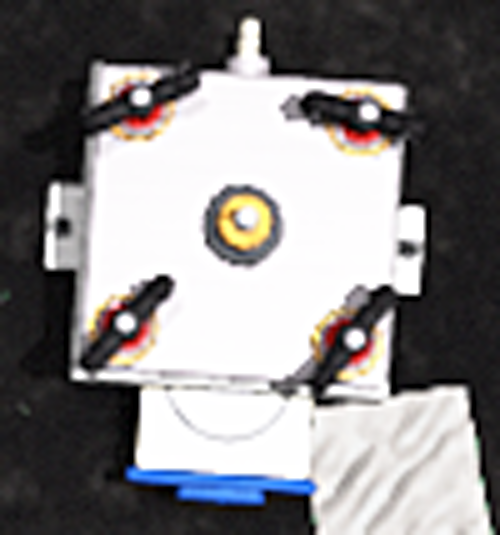

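The crop shows the studs as white dots: a (126,322), b (355,339), c (369,111), d (141,96). The barb is at (245,218), and the blue tab front is at about (222,497). Next I'll turn these into positions.

```bash
python3 - <<'E'
from h import *
z=np.load("s0.npz");d=z["d"]
uv=lambda x,y:((x-2)/5+315,(y-2)/5+173)
S={k:onz("top",*uv(*p),0.086)for k,p in dict(a=(126,322),b=(355,339),c=(369,111),d=(141,96)).items()}
L=np.array([[-45,45],[-45,-45],[45,-45],[45,45]])/1e3
P=np.array([S[k][:2]for k in"abcd"])
c=P.mean(0);H=L.T@(P-c);yaw=np.arctan2(H[0,1]-H[1,0],H[0,0]+H[1,1]);R=np.array([[np.cos(yaw),-np.sin(yaw)],[np.sin(yaw),np.cos(yaw)]])
print("centre",c,"yaw",np.degrees(yaw),"resid mm",(P-c-L@R.T)*1e3, "scale",np.linalg.norm(P-c,axis=1)/.06364)
print("nuts",c+L@R.T)
print("barb",onz("top",*uv(245,218),0.085))
t=onz("top",*uv(222,497),0.022);print("tab front",t,"cell frame",R.T@(t[:2]-c))
W=dict(a=((85,365),(172,280)),b=((320,380),(393,290)),c=((305,103),(415,125)),d=((90,125),(198,78)))
for k,(p,q) in W.items():
    v=onz("top",*uv(*q),.08)-onz("top",*uv(*p),.08);print(k,np.degrees(np.arctan2(v[1],v[0]))%180,np.linalg.norm(v))
u,v=map(int,uv(245,270));print("cover depth",d[v-3:v+4,u-3:u+4].mean())
o,dd=ray("top",u,v);print("cover point",o+dd*d[v-2:v+3,u-2:u+3].mean())
E
```

```text
centre [0.5783335  0.15552154] yaw -4.838139456210429 resid mm [[ 0.15747478 -0.08208324]
 [-0.22748696  0.02125789]
 [ 0.16048671 -0.02419822]
 [-0.09047453  0.08502357]] scale [0.99741283 1.00251351 1.0019123  0.99977094]
nuts [[0.53728919 0.20415655]
 [0.52969848 0.11447723]
 [0.61937781 0.10688652]
 [0.62696851 0.19656585]]
barb [0.57791794 0.15652079 0.085     ]
tab front [0.46930906 0.16367467 0.022     ] cell frame [-0.10932362 -0.00107116]
a 133.5361871097315 0.048106304616645904
b 139.9189246098263 0.04592636947011758
c 77.68937610523948 0.04439076128891556
d 112.83924847974683 0.04686364540249839
cover depth 1.0987349
cover point [0.56112891 0.15617351 0.05878976]
```

The fit is good: residuals are under 0.3 mm, yaw is -4.84° and the tray is 31 mm out. I'll move in front of the tray with the fingers shut.

Emit:
apply_moves(rows=[46.7, -54.2, 0, 0, 0, 0.467, 0, 46.7, -54.2, 0, 0, 0, 0.467, 0, 46.7, -54.2, 0, 0, 0, 0.467, 0, 46.7, -54.2, 0, 0, 0, 0.467, 0, 46.7, -54.2, 0, 0, 0, 0.467, 0, 46.7, -54.2, 0, 0, 0, 0.467, 0, 46.7, -54.2, 0, 0, 0, 0.467, 0, 46.7, -54.2, 0, 0, 0, 0.467, 0, 46.7, -54.2, 0, 0, 0, 0.467, 0, 46.7, -54.2, 0, 0, 0, 0.467, 0], squeeze=20)

```text
clock: 0.93
eef_pos: [0.3393, -0.1143, 0.2053]
tool_rot: [[0.996, -0.086, -0.0], [-0.086, -0.996, 0.002], [-0.0, -0.002, -1.0]]
contact_force: [1.7, -1.1, 0.2]
gripper_width: 0.328
```

Emit:
apply_moves(rows=[7.3, -28.9, 6, 0, 0, 0, 0, 7.3, -28.9, 6, 0, 0, 0, 0, 7.3, -28.9, 6, 0, 0, 0, 0, 7.3, -28.9, 6, 0, 0, 0, 0, 7.3, -28.9, 6, 0, 0, 0, 0, 7.3, -28.9, 6, 0, 0, 0, 0, 7.3, -28.9, 8, 0, 0, 0, 0, 7.3, -28.9, 12, 0, 0, 0, 0, 7.3, -28.9, 16, 0, 0, 0, 0, 7.3, -28.9, 18.4, 0, 0, 0, 0])

```text
clock: 1.77
eef_pos: [0.4356, 0.169, 0.0189]
tool_rot: [[0.997, -0.083, -0.002], [-0.083, -0.997, 0.001], [-0.002, -0.001, -1.0]]
contact_force: [-0.9, 0.1, 0.1]
gripper_width: 0.006
```

Emit:
apply_moves(rows=[1.2, 0.15, 0, 0, 0, 0, 0, 2.2, 0.15, 0, 0, 0, 0, 0, 2.5, 0.15, 0, 0, 0, 0, 0, 2.8, 0.15, 0, 0, 0, 0, 0, 3.1, 0.15, 0, 0, 0, 0, 0, 3.4, 0.15, 0, 0, 0, 0, 0, 3.7, 0.15, 0, 0, 0, 0, 0, 4.0, 0.15, 0, 0, 0, 0, 0, 4.3, 0.15, 0, 0, 0, 0, 0, 4.6, 0.15, 0, 0, 0, 0, 0])

```text
clock: 2.6
eef_pos: [0.4822, 0.1636, 0.0196]
tool_rot: [[0.997, -0.083, -0.001], [-0.083, -0.997, 0.002], [-0.001, -0.001, -1.0]]
contact_force: [-3.6, -1.4, 2.5]
gripper_width: 0.006
```

Emit:
apply_moves(rows=[0.2, 0, 0, 0, 0, 0, 0, 0.4, 0, 0, 0, 0, 0, 0, 0.6, 0, 0, 0, 0, 0, 0, 0.7, 0, 0, 0, 0, 0, 0, 0.8, 0, 0, 0, 0, 0, 0])

```text
clock: 3.02
eef_pos: [0.4904, 0.1629, 0.0198]
tool_rot: [[0.997, -0.083, -0.001], [-0.083, -0.997, 0.001], [-0.001, -0.001, -1.0]]
contact_force: [-3.2, -0.7, 0.7]
gripper_width: 0.006
```

Emit:
apply_moves(rows=[0.1, 0, 0, 0, 0, 0, 0, 0.15, 0, 0, 0, 0, 0, 0, 0.2, 0, 0, 0, 0, 0, 0])

```text
clock: 3.27
eef_pos: [0.4911, 0.1629, 0.0198]
tool_rot: [[0.997, -0.083, -0.004], [-0.083, -0.997, 0.002], [-0.004, -0.001, -1.0]]
contact_force: [-7.2, -0.3, 3.6]
gripper_width: 0.004
```

Emit:
apply_moves(rows=[0.2, 0, 0, 0, 0, 0, 0, 0.25, 0, 0, 0, 0, 0, 0, 0.3, 0, 0, 0, 0, 0, 0])

```text
clock: 3.52
eef_pos: [0.4911, 0.1629, 0.0198]
tool_rot: [[0.997, -0.083, -0.011], [-0.083, -0.997, 0.002], [-0.011, -0.001, -1.0]]
contact_force: [-11.1, 0.2, 7.2]
gripper_width: 0.006
```

The tray is on its hard stop: 11 N with no further motion. I'll retract and head for nut a.

Emit:
apply_moves(rows=[-2, 0, 0, 0, 0, 0, 0, -3, 0, -3, 0, 0, 0, 0, -3, 0, -7, 0, 0, -0.01, 1, -3, 0, -11, 0, 0, -0.1, 2.5, 0, -2, -11, 0, 0, -2.414, 2.5, 4.3, -4.5, -11, 0, 0, -2.414, 2.5, 4.3, -4.5, -11, 0, 0, -2.414, 2.5, 4.3, -4.5, -11, 0, 0, -2.414, 2.5, 4.3, -4.5, -11, 0, 0, -2.414, 2.5, 4.3, -4.5, -11, 0, 0, -2.414, 2.5])

```text
clock: 4.35
eef_pos: [0.5406, 0.2044, 0.1295]
tool_rot: [[0.716, 0.699, -0.008], [0.699, -0.716, 0.002], [-0.004, -0.007, -1.0]]
contact_force: [0.2, -1.0, -0.2]
gripper_width: 0.268
```

Emit:
apply_moves(rows=[-0.25, -0.22, 0, 0, 0, -1.557, 2.5, -0.25, -0.22, 0, 0, 0, -1.557, 2.5, -0.25, -0.22, 0, 0, 0, -1.557, 2.5, -0.25, -0.22, 0, 0, 0, -1.557, 2.5, -0.25, -0.22, 0, 0, 0, -1.557, 2.5, -0.25, -0.22, 0, 0, 0, -1.557, 2.5, -0.25, -0.22, 0, 0, 0, -1.557, 2.5, -0.25, -0.22, 0, 0, 0, -1.557, 2.5, -0.25, -0.22, 0, 0, 0, -1.557, 2.5, -0.25, -0.22, 0, 0, 0, -1.557, 2.5])

```text
clock: 5.18
eef_pos: [0.5388, 0.2044, 0.1301]
tool_rot: [[-0.437, 0.899, -0.004], [0.899, 0.437, 0.002], [0.004, -0.003, -1.0]]
contact_force: [-0.7, -0.2, 0.2]
gripper_width: 0.265
```

```bash
python3 - <<'E'
from h import *
s=r.get_state();im,d=snapshot("wrist");save("w1.png",im)
np.set_printoptions(suppress=True,precision=4);print(s["eef_pos"],s["tool_rot"],s["torque"],s["joint_pos"])
# predict nut tops' pixel positions
p=camera_params("wrist");H=np.array(p["hand_eye"]);K=p["K"]
T=np.eye(4);T[:3,:3]=s["tool_rot"];T[:3,3]=s["eef_pos"];C=np.linalg.inv(T@H)
for k,P in dict(a=(.5373,.2042),b=(.5297,.1145),c=(.6194,.1069),d=(.627,.1966)).items():
    q=C@np.array([*P,.086,1]);x,y,z=q[0],-q[1],-q[2];t=np.arctan2(np.hypot(x,y),z);f=t*K[0,0]/np.hypot(x,y);print(k,K[0,2]+f*x,K[1,2]+f*y)
E
```

```text
[0.5388 0.2044 0.1301] [[-0.4371  0.8994 -0.0042]
 [ 0.8994  0.4372  0.0023]
 [ 0.0039 -0.0028 -1.    ]] [-0.0062 -0.0808  0.0248] [ 15.0241   9.9603  81.582    0.1923  88.6558 -10.903 ]
a 319.20831295528825 260.5121902695661
b 256.00094607363576 360.65210422092537
c 359.7832616910099 408.7919281057561
d 430.0287939548515 322.0760118718649
```

View pics/w1.png

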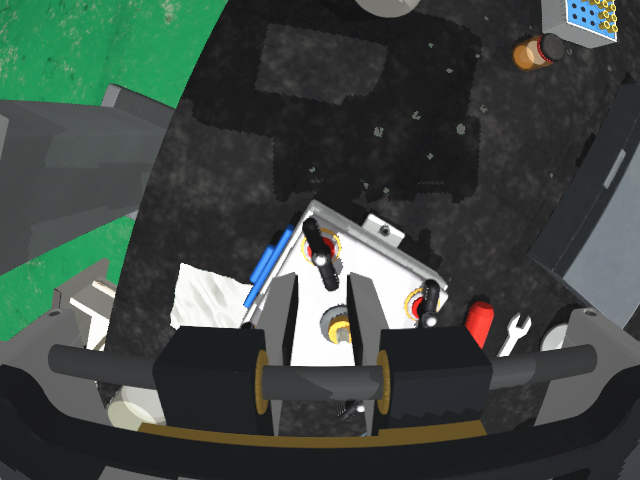

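The wrist view shows stud a at (322,260), against a predicted (319,260.5). Stud d is at (431,321), predicted (430,322), so the map holds to about 1 mm. Now I'll align with wing a, descend and grip lightly.

Emit:
apply_moves(rows=[0.05, -0.14, 0, 0, 0, -0.315, 2.5, 0.05, -0.14, 0, 0, 0, -0.315, 2.5, 0.05, -0.14, 1, 0, 0, -0.315, 2.5, 0.05, -0.14, 3.5, 0, 0, -0.315, 2.5, 0.05, -0.14, 5.5, 0, 0, -0.315, 2.5, 0.05, -0.14, 6.3, 0, 0, -0.315, 2.5, 0.05, -0.14, 6.3, 0, 0, -0.315, 0.6, 0.05, -0.14, 6.3, 0, 0, -0.315, 0.6, 0.05, -0.14, 6.3, 0, 0, -0.315, 0.6, 0.05, -0.14, 6.3, 0, 0, -0.315, 0.6], squeeze=8)

```text
clock: 6.07
eef_pos: [0.5376, 0.2043, 0.0684]
tool_rot: [[-0.697, 0.717, -0.003], [0.717, 0.697, 0.002], [0.003, -0.0, -1.0]]
contact_force: [-1.1, -0.8, 0.2]
gripper_width: 0.108
```

```bash
python3 -c "
from h import *
s=r.get_state();print(s['torque'],s['joint_pos'],s['gripper_width'],s['contact_force'])"
```

```text
[-0.19536195  0.02919627 -0.00924977] [ 15.06125305  11.98797209  86.43164757   0.16229114  81.6917952
 -29.1306633 ] 0.10757318337055123 [-1.07160222 -0.80364744  0.17652464]
```

Emit:
apply_moves(rows=[0, 0, 0.01, 0, 0, 0.1, 0.6, 0, 0, 0.02, 0, 0, 0.2, 0.6, 0, 0, 0.03, 0, 0, 0.3, 0.6, 0, 0, 0.04, 0, 0, 0.42, 0.6, 0, 0, 0.05, 0, 0, 0.54, 0.6, 0, 0, 0.06, 0, 0, 0.66, 0.6, 0, 0, 0.07, 0, 0, 0.78, 0.6, 0, 0, 0.09, 0, 0, 0.9, 0.6, 0, 0, 0.1, 0, 0, 1.0, 0.6, 0, 0, 0.1, 0, 0, 1.1, 0.6])

```text
clock: 6.9
eef_pos: [0.5375, 0.2045, 0.0677]
tool_rot: [[0.328, 0.945, -0.003], [0.945, -0.328, 0.003], [0.002, -0.003, -1.0]]
contact_force: [-0.8, 0.1, -3.1]
gripper_width: 0.106
```

```bash
cat > t.py <<'E'
from h import *
s=r.get_state();R=s['tool_rot'];j=s['joint_pos']
print('t %.2f yaw %.1f q6 %.1f tz %.3f w %.4f'%(s['clock'],np.degrees(np.arctan2(R[1,0],R[0,0])),j[5],s['torque'][2],s['gripper_width']),'pos',np.round(s['eef_pos'],4),'F',np.round(s['contact_force'],1),'eff6 %.3f'%s['effort'][5])
E
python3 t.py
```

```text
t 6.90 yaw 70.9 q6 34.2 tz 0.063 w 0.1061 pos [0.5375 0.2045 0.0677] F [-0.8  0.1 -3.1] eff6 -0.912
```

Emit:
apply_moves(rows=[0, 0, 0.01, 0, 0, 0.12, 0.6, 0, 0, 0.02, 0, 0, 0.24, 0.6, 0, 0, 0.03, 0, 0, 0.36, 0.6, 0, 0, 0.04, 0, 0, 0.48, 0.6, 0, 0, 0.05, 0, 0, 0.6, 0.6, 0, 0, 0.06, 0, 0, 0.72, 0.6, 0, 0, 0.07, 0, 0, 0.84, 0.6, 0, 0, 0.09, 0, 0, 0.96, 0.6, 0, 0, 0.1, 0, 0, 1.08, 0.6, 0, 0, 0.11, 0, 0, 1.16, 0.6])

```text
clock: 7.73
eef_pos: [0.5375, 0.2046, 0.0669]
tool_rot: [[0.997, 0.071, -0.003], [0.071, -0.997, 0.003], [-0.002, -0.003, -1.0]]
contact_force: [-0.6, 0.5, -1.8]
gripper_width: 0.103
```

```bash
python3 t.py
```

```text
t 7.73 yaw 4.1 q6 101.0 tz 0.034 w 0.1031 pos [0.5375 0.2046 0.0669] F [-0.6  0.5 -1.8] eff6 -0.474
```

Emit:
apply_moves(rows=[0, 0, 0.005, 0, 0, 0.06, 0.6, 0, 0, 0.01, 0, 0, 0.12, 0.6, 0, 0, 0.015, 0, 0, 0.18, 0.6])

```text
clock: 7.98
eef_pos: [0.5374, 0.2046, 0.0668]
tool_rot: [[0.994, -0.112, -0.003], [-0.112, -0.994, 0.003], [-0.003, -0.002, -1.0]]
contact_force: [-0.8, -0.6, -3.5]
gripper_width: 0.107
```

```bash
python3 t.py
```

```text
t 7.98 yaw -6.4 q6 111.5 tz 0.049 w 0.1067 pos [0.5374 0.2046 0.0668] F [-0.8 -0.6 -3.5] eff6 -0.530
```

Emit:
apply_moves(rows=[0, 0, 0.005, 0, 0, 0.045, 0.6, 0, 0, 0.01, 0, 0, 0.09, 0.6])

```text
clock: 8.15
eef_pos: [0.5374, 0.2046, 0.0667]
tool_rot: [[0.979, -0.203, -0.003], [-0.203, -0.979, 0.003], [-0.003, -0.002, -1.0]]
contact_force: [-0.9, -0.5, -3.4]
gripper_width: 0.103
```

```bash
python3 t.py
```

```text
t 8.15 yaw -11.7 q6 116.8 tz -0.012 w 0.1029 pos [0.5374 0.2046 0.0667] F [-0.9 -0.5 -3.4] eff6 -0.360
```

Emit:
apply_moves(rows=[0, 0, 0.005, 0, 0, 0.045, 0.6, 0, 0, 0.01, 0, 0, 0.09, 0.6])

```text
clock: 8.32
eef_pos: [0.5374, 0.2046, 0.0667]
tool_rot: [[0.956, -0.293, -0.003], [-0.293, -0.956, 0.003], [-0.003, -0.002, -1.0]]
contact_force: [-0.4, -0.1, -4.3]
gripper_width: 0.106
```

```bash
python3 t.py
```

```text
t 8.32 yaw -17.0 q6 122.1 tz 0.031 w 0.1059 pos [0.5374 0.2046 0.0667] F [-0.4 -0.1 -4.3] eff6 -0.372
```

Emit:
apply_moves(rows=[0, 0, 0.03, 0, 0, 0.045, 0.6, 0, 0, 0.04, 0, 0, 0.09, 0.6])

```text
clock: 8.48
eef_pos: [0.5374, 0.2046, 0.0666]
tool_rot: [[0.925, -0.38, -0.002], [-0.38, -0.925, 0.003], [-0.003, -0.002, -1.0]]
contact_force: [-0.1, -1.0, -2.7]
gripper_width: 0.108
```

```bash
python3 t.py
```

```text
t 8.48 yaw -22.3 q6 127.4 tz 0.030 w 0.1078 pos [0.5374 0.2046 0.0666] F [-0.1 -1.  -2.7] eff6 -0.373
```

Emit:
apply_moves(rows=[0, 0, 0.01, 0, 0, 0.045, 0.6, 0, 0, 0.02, 0, 0, 0.09, 0.6])

```text
clock: 8.65
eef_pos: [0.5373, 0.2046, 0.0665]
tool_rot: [[0.886, -0.464, -0.002], [-0.464, -0.886, 0.003], [-0.003, -0.001, -1.0]]
contact_force: [-0.3, -0.5, -1.6]
gripper_width: 0.107
```

```bash
python3 t.py
```

```text
t 8.65 yaw -27.6 q6 132.7 tz 0.059 w 0.1070 pos [0.5373 0.2046 0.0665] F [-0.3 -0.5 -1.6] eff6 -0.373
```

Emit:
apply_moves(rows=[0, 0, 0.01, 0, 0, 0.045, 0.6, 0, 0, 0.02, 0, 0, 0.09, 0.6])

```text
clock: 8.82
eef_pos: [0.5373, 0.2047, 0.0665]
tool_rot: [[0.839, -0.543, -0.002], [-0.543, -0.839, 0.003], [-0.004, -0.001, -1.0]]
contact_force: [-0.2, -0.4, -3.2]
gripper_width: 0.105
```

```bash
python3 t.py
```

```text
t 8.82 yaw -32.9 q6 138.0 tz 0.058 w 0.1049 pos [0.5373 0.2047 0.0665] F [-0.2 -0.4 -3.2] eff6 -0.373
```

Emit:
apply_moves(rows=[0, 0, 0.01, 0, 0, 0.045, 0.6, 0, 0, 0.02, 0, 0, 0.09, 0.6])

```text
clock: 8.98
eef_pos: [0.5373, 0.2047, 0.0664]
tool_rot: [[0.786, -0.619, -0.002], [-0.619, -0.786, 0.003], [-0.003, -0.001, -1.0]]
contact_force: [-0.6, -0.4, -3.0]
gripper_width: 0.103
```

```bash
python3 t.py
```

```text
t 8.98 yaw -38.2 q6 143.3 tz 0.093 w 0.1031 pos [0.5373 0.2047 0.0664] F [-0.6 -0.4 -3. ] eff6 -0.289
```

Emit:
apply_moves(rows=[0, 0, 0, 0, 0, 0.03, 0.6, 0, 0, 0, 0, 0, 0.035, 0.6])

```text
clock: 9.15
eef_pos: [0.5374, 0.2046, 0.0665]
tool_rot: [[0.763, -0.646, -0.002], [-0.646, -0.763, 0.003], [-0.003, -0.001, -1.0]]
contact_force: [-0.5, -0.8, -4.1]
gripper_width: 0.108
```

```bash
python3 t.py; python3 t.py;  python3 -c "
from h import *
import numpy as np
for i in range(3):
  snapshot('wrist'); print(r.get_state()['torque'][2])"
```

```text
t 9.15 yaw -40.3 q6 145.3 tz 0.185 w 0.1077 pos [0.5374 0.2046 0.0665] F [-0.5 -0.8 -4.1] eff6 0.321
t 9.15 yaw -40.3 q6 145.3 tz 0.185 w 0.1077 pos [0.5374 0.2046 0.0665] F [-0.5 -0.8 -4.1] eff6 0.321
0.16263786572820585
0.20914521304803
0.12491501597866018
```

Nut a came up firm at about 171°. The moment averages 0.17 N m, against 0.05 when running. I'll release it and go to nut c.

Emit:
apply_moves(rows=[0, 0, 0, 0, 0, 0, 2.5, 0, 0, 0, 0, 0, 0, 2.5, 0, 0, -0.3, 0, 0, 0, 2.5, 0, 0, -4, 0, 0, -0.03, 2.5, 12.6, 2.2, -5, 0, 0, -2.06, 2.5, 12.6, 2.2, -5, 0, 0, -2.06, 2.5, 12.6, 2.2, -5, 0, 0, -2.06, 2.5, 12.6, 2.2, -5, 0, 0, -2.06, 2.5, 12.6, 2.2, -5, 0, 0, -2.06, 2.5, 12.6, 2.2, -5, 0, 0, -2.06, 2.5])

```text
clock: 10.13
eef_pos: [0.6209, 0.1053, 0.1171]
tool_rot: [[0.997, 0.078, -0.0], [0.078, -0.997, 0.003], [0.0, -0.003, -1.0]]
contact_force: [0.2, 0.5, -0.1]
gripper_width: 0.265
```

Emit:
apply_moves(rows=[-0.14, -0.17, 0.5, 0, 0, -1.278, 2.5, -0.14, -0.17, 1, 0, 0, -1.278, 2.5, -0.14, -0.17, 1.5, 0, 0, -1.278, 2.5, -0.14, -0.17, 1.5, 0, 0, -1.278, 2.5, -0.14, -0.17, 1.5, 0, 0, -1.278, 2.5, -0.14, -0.17, 1.5, 0, 0, -1.278, 2.5, -0.14, -0.17, 1.5, 0, 0, -1.278, 2.5, -0.14, -0.17, 1.5, 0, 0, -1.278, 2.5, -0.14, -0.17, 1.5, 0, 0, -1.278, 2.5, -0.14, -0.17, 1.5, 0, 0, -1.278, 2.5])

```text
clock: 10.97
eef_pos: [0.62, 0.107, 0.1033]
tool_rot: [[0.239, 0.971, 0.002], [0.971, -0.239, 0.003], [0.004, 0.001, -1.0]]
contact_force: [0.2, 1.3, -0.4]
gripper_width: 0.27
```

Emit:
apply_moves(rows=[0, -0.06, 1.5, 0, 0, -0.026, 2.5, 0, -0.06, 3, 0, 0, -0.026, 2.5, 0, -0.06, 3.5, 0, 0, -0.026, 2.5, 0, -0.06, 3.5, 0, 0, -0.026, 0.6, 0, -0.06, 3.5, 0, 0, -0.026, 0.6, 0, -0.06, 3.5, 0, 0, -0.026, 0.6, 0, -0.06, 3.5, 0, 0, -0.026, 0.6])

```text
clock: 11.55
eef_pos: [0.6193, 0.1075, 0.0692]
tool_rot: [[0.213, 0.977, 0.002], [0.977, -0.213, 0.004], [0.004, 0.001, -1.0]]
contact_force: [-1.8, -0.9, 1.4]
gripper_width: 0.105
```

```bash
python3 t.py
```

```text
t 11.55 yaw 77.7 q6 16.9 tz -0.077 w 0.1050 pos [0.6193 0.1075 0.0692] F [-1.8 -0.9  1.4] eff6 -0.047
```

Emit:
apply_moves(rows=[0, 0, 0.01, 0, 0, 0.11, 0.6, 0, 0, 0.02, 0, 0, 0.22, 0.6, 0, 0, 0.03, 0, 0, 0.33, 0.6, 0, 0, 0.04, 0, 0, 0.44, 0.6, 0, 0, 0.05, 0, 0, 0.55, 0.6, 0, 0, 0.06, 0, 0, 0.66, 0.6, 0, 0, 0.07, 0, 0, 0.77, 0.6, 0, 0, 0.09, 0, 0, 0.88, 0.6, 0, 0, 0.1, 0, 0, 0.99, 0.6, 0, 0, 0.11, 0, 0, 1.1, 0.6])

```text
clock: 12.38
eef_pos: [0.6187, 0.108, 0.0685]
tool_rot: [[0.969, 0.248, 0.001], [0.248, -0.969, 0.004], [0.002, -0.004, -1.0]]
contact_force: [-3.8, 1.3, -0.5]
gripper_width: 0.104
```

Emit:
apply_moves(rows=[0, 0, 0.01, 0, 0, 0.11, 0.6, 0, 0, 0.02, 0, 0, 0.22, 0.6, 0, 0, 0.03, 0, 0, 0.33, 0.6, 0, 0, 0.04, 0, 0, 0.44, 0.6, 0, 0, 0.05, 0, 0, 0.55, 0.6, 0, 0, 0.06, 0, 0, 0.66, 0.6, 0, 0, 0.07, 0, 0, 0.77, 0.6, 0, 0, 0.09, 0, 0, 0.88, 0.6, 0, 0, 0.1, 0, 0, 0.99, 0.6, 0, 0, 0.11, 0, 0, 1.1, 0.6])

```text
clock: 13.22
eef_pos: [0.619, 0.1087, 0.0678]
tool_rot: [[0.657, -0.754, 0.002], [-0.754, -0.657, 0.006], [-0.003, -0.005, -1.0]]
contact_force: [0.6, 1.8, -1.6]
gripper_width: 0.106
```

```bash
python3 t.py
```

```text
t 13.22 yaw -48.9 q6 143.5 tz 0.048 w 0.1060 pos [0.619  0.1087 0.0678] F [ 0.6  1.8 -1.6] eff6 -1.022
```

Emit:
apply_moves(rows=[0, 0, 0, 0, 0, 0, 2.5, 0, 0, 0, 0, 0, 0, 2.5, 0, 0, -0.3, 0, 0, 0, 2.5, 0, 0, -3, 0, 0, 0, 2.5, 0, 0, -3, 0, 0, -2.5, 2.5, 0, 0, -3, 0, 0, -2.5, 2.5, 0, 0, -3, 0, 0, -2.5, 2.5, 0, 0, -3, 0, 0, -2.5, 2.5, 0, 0, -3, 0, 0, -2.5, 2.5, 0, 0, -3, 0, 0, -2.5, 2.5])

```text
clock: 14.05
eef_pos: [0.6195, 0.1084, 0.0987]
tool_rot: [[0.995, -0.096, 0.003], [-0.096, -0.995, 0.006], [0.003, -0.006, -1.0]]
contact_force: [-0.3, -0.1, -0.3]
gripper_width: 0.267
```

Emit:
apply_moves(rows=[0, 0, 0, 0, 0, -2.2, 2.5, 0, 0, 0, 0, 0, -2.2, 2.5, 0, 0, 0, 0, 0, -2.2, 2.5, 0, 0, 0, 0, 0, -2.2, 2.5, 0, 0, 0, 0, 0, -2.2, 2.5, 0, 0, 0, 0, 0, -2.2, 2.5, 0, 0, 0, 0, 0, -2.2, 2.5, 0, 0, 0, 0, 0, -2.2, 2.5, 0, 0, 0, 0, 0, -2.2, 2.5, 0, 0, 0, 0, 0, -2.2, 2.5])

```text
clock: 14.88
eef_pos: [0.6199, 0.1082, 0.0995]
tool_rot: [[0.405, 0.914, 0.004], [0.914, -0.405, 0.005], [0.006, 0.001, -1.0]]
contact_force: [0.0, 0.3, 0.1]
gripper_width: 0.27
```

Emit:
apply_moves(rows=[-0.07, -0.05, 0, 0, 0, -1.134, 2.5, -0.07, -0.05, 0, 0, 0, -1.134, 2.5, -0.07, -0.05, 0, 0, 0, -1.134, 2.5, -0.07, -0.05, 0, 0, 0, -1.134, 2.5, -0.07, -0.05, 0, 0, 0, -1.134, 2.5, -0.07, -0.05, 0, 0, 0, -1.134, 2.5, -0.07, -0.05, 0, 0, 0, -1.134, 2.5, -0.07, -0.05, 0, 0, 0, -1.134, 2.5, -0.07, -0.05, 0, 0, 0, -1.134, 2.5, -0.07, -0.05, 0, 0, 0, -1.134, 2.5])

```text
clock: 15.72
eef_pos: [0.6196, 0.1076, 0.1002]
tool_rot: [[-0.66, 0.751, 0.005], [0.751, 0.66, 0.005], [0.0, 0.007, -1.0]]
contact_force: [-0.2, -1.0, -0.3]
gripper_width: 0.264
```

Emit:
apply_moves(rows=[0, 0, 1.5, 0, 0, 0, 2.5, 0, 0, 3, 0, 0, 0, 2.5, 0, 0, 3.2, 0, 0, 0, 2.5, 0, 0, 3.2, 0, 0, 0, 0.6, 0, 0, 3.2, 0, 0, 0, 0.6, 0, 0, 3.2, 0, 0, 0, 0.6, 0, 0, 3.2, 0, 0, 0, 0.6])

```text
clock: 16.3
eef_pos: [0.6202, 0.1076, 0.0694]
tool_rot: [[-0.66, 0.751, 0.007], [0.751, 0.66, 0.005], [-0.001, 0.008, -1.0]]
contact_force: [-0.7, -0.8, 1.3]
gripper_width: 0.106
```

```bash
python3 t.py
```

```text
t 16.30 yaw 131.3 q6 -36.8 tz 0.029 w 0.1057 pos [0.6202 0.1076 0.0694] F [-0.7 -0.8  1.3] eff6 0.037
```

Emit:
apply_moves(rows=[0, 0, 0.02, 0, 0, 0.07, 0.6, 0, 0, 0.04, 0, 0, 0.14, 0.6, 0, 0, 0.06, 0, 0, 0.2, 0.6, 0, 0, 0.08, 0, 0, 0.24, 0.6])

```text
clock: 16.63
eef_pos: [0.6202, 0.1075, 0.0692]
tool_rot: [[-0.46, 0.888, 0.007], [0.888, 0.46, 0.004], [0.001, 0.008, -1.0]]
contact_force: [-1.5, -0.3, 0.8]
gripper_width: 0.106
```

```bash
cat >> t.py <<'E'
q=[s['torque'][2]]
for i in range(2): snapshot('wrist'); q.append(r.get_state()['torque'][2])
print('mean tz %.3f'%np.mean(q),np.round(q,3))
E
python3 t.py
```

```text
t 16.63 yaw 117.4 q6 -22.9 tz 0.068 w 0.1061 pos [0.6202 0.1075 0.0692] F [-1.5 -0.3  0.8] eff6 -0.206
mean tz 0.070 [0.068 0.037 0.104]
```

Emit:
apply_moves(rows=[0, 0, 0.01, 0, 0, 0.045, 0.6, 0, 0, 0.02, 0, 0, 0.087, 0.6], squeeze=5)

```text
clock: 16.9
eef_pos: [0.6201, 0.1075, 0.0692]
tool_rot: [[-0.383, 0.924, 0.007], [0.924, 0.383, 0.004], [0.001, 0.008, -1.0]]
contact_force: [-1.1, -0.4, -0.3]
gripper_width: 0.11
```

```bash
python3 t.py
```

```text
t 16.90 yaw 112.5 q6 -18.0 tz 0.069 w 0.1099 pos [0.6201 0.1075 0.0692] F [-1.1 -0.4 -0.3] eff6 -0.364
mean tz 0.071 [0.069 0.06  0.085]
```

Emit:
apply_moves(rows=[0, 0, 0.01, 0, 0, 0.045, 0.6, 0, 0, 0.03, 0, 0, 0.085, 0.6])

```text
clock: 17.17
eef_pos: [0.6201, 0.1075, 0.0691]
tool_rot: [[-0.305, 0.952, 0.007], [0.952, 0.305, 0.004], [0.002, 0.008, -1.0]]
contact_force: [-0.5, -1.3, -0.3]
gripper_width: 0.106
```

```bash
python3 t.py
```

```text
t 17.17 yaw 107.8 q6 -13.2 tz 0.037 w 0.1063 pos [0.6201 0.1075 0.0691] F [-0.5 -1.3 -0.3] eff6 -0.338
mean tz 0.042 [0.037 0.001 0.09 ]
```

Emit:
apply_moves(rows=[0, 0, 0.01, 0, 0, 0.045, 0.6, 0, 0, 0.03, 0, 0, 0.09, 0.6])

```text
clock: 17.43
eef_pos: [0.6201, 0.1074, 0.069]
tool_rot: [[-0.22, 0.975, 0.007], [0.975, 0.22, 0.004], [0.003, 0.007, -1.0]]
contact_force: [-1.1, -1.0, 0.3]
gripper_width: 0.111
```

```bash
python3 t.py
```

```text
t 17.43 yaw 102.7 q6 -8.2 tz 0.056 w 0.1112 pos [0.6201 0.1074 0.069 ] F [-1.1 -1.   0.3] eff6 -0.422
mean tz 0.043 [ 0.056 -0.004  0.078]
```

Emit:
apply_moves(rows=[0, 0, 0.01, 0, 0, 0.045, 0.6, 0, 0, 0.03, 0, 0, 0.09, 0.6])

```text
clock: 17.7
eef_pos: [0.62, 0.1074, 0.0689]
tool_rot: [[-0.134, 0.991, 0.007], [0.991, 0.134, 0.004], [0.003, 0.007, -1.0]]
contact_force: [-1.3, -0.8, 1.1]
gripper_width: 0.109
```

```bash
python3 t.py
```

```text
t 17.70 yaw 97.7 q6 -3.2 tz 0.048 w 0.1086 pos [0.62   0.1074 0.0689] F [-1.3 -0.8  1.1] eff6 -0.424
mean tz 0.031 [0.048 0.022 0.023]
```

Emit:
apply_moves(rows=[0, 0, 0.01, 0, 0, 0.045, 0.6, 0, 0, 0.03, 0, 0, 0.09, 0.6])

```text
clock: 17.97
eef_pos: [0.62, 0.1074, 0.0688]
tool_rot: [[-0.047, 0.999, 0.007], [0.999, 0.047, 0.004], [0.004, 0.007, -1.0]]
contact_force: [-0.9, -0.6, 0.3]
gripper_width: 0.106
```

```bash
python3 t.py
```

```text
t 17.97 yaw 92.7 q6 1.8 tz 0.001 w 0.1065 pos [0.62   0.1074 0.0688] F [-0.9 -0.6  0.3] eff6 -0.426
mean tz 0.037 [0.001 0.076 0.034]
```

Emit:
apply_moves(rows=[0, 0, 0.01, 0, 0, 0.045, 0.6, 0, 0, 0.03, 0, 0, 0.09, 0.6])

```text
clock: 18.23
eef_pos: [0.6199, 0.1073, 0.0687]
tool_rot: [[0.04, 0.999, 0.006], [0.999, -0.04, 0.004], [0.004, 0.006, -1.0]]
contact_force: [-3.5, -0.5, 1.2]
gripper_width: 0.11
```

```bash
python3 t.py
```

```text
t 18.23 yaw 87.7 q6 6.8 tz 0.019 w 0.1104 pos [0.6199 0.1073 0.0687] F [-3.5 -0.5  1.2] eff6 -0.428
mean tz 0.044 [0.019 0.041 0.074]
```

Emit:
apply_moves(rows=[0, 0, 0.01, 0, 0, 0.045, 0.6, 0, 0, 0.03, 0, 0, 0.09, 0.6])

```text
clock: 18.5
eef_pos: [0.6199, 0.1073, 0.0686]
tool_rot: [[0.127, 0.992, 0.006], [0.992, -0.127, 0.004], [0.005, 0.006, -1.0]]
contact_force: [-2.6, 0.0, 0.9]
gripper_width: 0.11
```

```bash
python3 t.py
```

```text
t 18.50 yaw 82.7 q6 11.8 tz 0.053 w 0.1101 pos [0.6199 0.1073 0.0686] F [-2.6  0.   0.9] eff6 -0.429
mean tz 0.042 [ 0.053 -0.008  0.08 ]
```

Emit:
apply_moves(rows=[0, 0, 0.01, 0, 0, 0.045, 0.6, 0, 0, 0.03, 0, 0, 0.09, 0.6])

```text
clock: 18.77
eef_pos: [0.6199, 0.1073, 0.0686]
tool_rot: [[0.213, 0.977, 0.006], [0.977, -0.213, 0.004], [0.005, 0.005, -1.0]]
contact_force: [-2.5, -0.1, 2.1]
gripper_width: 0.105
```

```bash
python3 t.py
```

```text
t 18.77 yaw 77.7 q6 16.8 tz 0.078 w 0.1050 pos [0.6199 0.1073 0.0686] F [-2.5 -0.1  2.1] eff6 -0.429
mean tz 0.068 [0.078 0.07  0.058]
```

Emit:
apply_moves(rows=[0, 0, 0.01, 0, 0, 0.03, 0.6, 0, 0, 0.01, 0, 0, 0.055, 0.6])

```text
clock: 19.03
eef_pos: [0.6198, 0.1073, 0.0686]
tool_rot: [[0.264, 0.965, 0.007], [0.965, -0.264, 0.004], [0.006, 0.005, -1.0]]
contact_force: [-2.9, -0.8, 0.5]
gripper_width: 0.106
```

```bash
python3 t.py
```

```text
t 19.03 yaw 74.7 q6 19.8 tz 0.021 w 0.1059 pos [0.6198 0.1073 0.0686] F [-2.9 -0.8  0.5] eff6 -0.166
mean tz 0.045 [0.021 0.069 0.045]
```

Emit:
apply_moves(rows=[0, 0, 0.01, 0, 0, 0.04, 0.6, 0, 0, 0.01, 0, 0, 0.075, 0.6])

```text
clock: 19.3
eef_pos: [0.6197, 0.1072, 0.0685]
tool_rot: [[0.335, 0.942, 0.006], [0.942, -0.335, 0.004], [0.005, 0.005, -1.0]]
contact_force: [-2.1, -0.9, 1.0]
gripper_width: 0.116
```

```bash
python3 t.py
```

```text
t 19.30 yaw 70.4 q6 24.1 tz 0.131 w 0.1156 pos [0.6197 0.1072 0.0685] F [-2.1 -0.9  1. ] eff6 -0.223
mean tz 0.123 [0.131 0.142 0.095]
```

Nut c is firming up, and the jaws are starting to give at 5 N. A 2° probe will check that the light grip limits the torque.

Emit:
apply_moves(rows=[0, 0, 0, 0, 0, 0.02, 0.6, 0, 0, 0, 0, 0, 0.037, 0.6])

```text
clock: 19.57
eef_pos: [0.6198, 0.1071, 0.0685]
tool_rot: [[0.369, 0.93, 0.006], [0.93, -0.369, 0.004], [0.006, 0.005, -1.0]]
contact_force: [-2.3, -0.7, 1.8]
gripper_width: 0.117
```

```bash
python3 t.py
```

```text
t 19.57 yaw 68.4 q6 26.2 tz 0.167 w 0.1174 pos [0.6198 0.1071 0.0685] F [-2.3 -0.7  1.8] eff6 -0.060
mean tz 0.169 [0.167 0.174 0.166]
```

Nut c is firm: 0.169 N m, and rising with angle. I'll release it and go to nut b.

Emit:
apply_moves(rows=[0, 0, 0, 0, 0, 0, 2.5, 0, 0, 0, 0, 0, 0, 2.5, 0, 0, -0.3, 0, 0, 0, 2.5, 0, 0, -3.5, 0, 0, 0, 2.5, -2.6, -8.65, -3.5, 0, 0, -1.248, 2.5, -2.6, -8.65, -3.5, 0, 0, -1.248, 2.5, -2.6, -8.65, -3.5, 0, 0, -1.248, 2.5, -2.6, -8.65, -3.5, 0, 0, -1.248, 2.5, -2.6, -8.65, -3.5, 0, 0, -1.248, 2.5, -2.6, -8.65, -3.5, 0, 0, -1.248, 2.5])

```text
clock: 20.5
eef_pos: [0.5297, 0.115, 0.1035]
tool_rot: [[-0.371, 0.929, 0.008], [0.929, 0.371, 0.004], [0.001, 0.009, -1.0]]
contact_force: [0.4, 0.0, 0.7]
gripper_width: 0.264
```

Emit:
apply_moves(rows=[-0.05, 0, 0, 0.008, 0, -0.49, 2.5, -0.05, 0, 0, 0.008, 0, -0.49, 2.5, -0.05, 0, 0, 0.008, 0, -0.49, 2.5, -0.05, 0, 0.5, 0.008, 0, -0.49, 2.5, -0.05, 0, 2, 0.008, 0, -0.49, 2.5, -0.05, 0, 3.5, 0.008, 0, -0.49, 2.5, -0.05, 0, 3.55, 0.008, 0, -0.49, 2.5, -0.05, 0, 3.55, 0.008, 0, -0.49, 0.6, -0.05, 0, 3.55, 0.008, 0, -0.49, 0.6, -0.05, 0, 3.55, 0.008, 0, -0.49, 0.6], squeeze=8)

```text
clock: 21.33
eef_pos: [0.531, 0.1147, 0.0693]
tool_rot: [[-0.764, 0.645, 0.004], [0.645, 0.764, -0.0], [-0.003, 0.002, -1.0]]
contact_force: [0.9, 0.3, -1.4]
gripper_width: 0.107
```

```bash
python3 t.py
```

```text
t 21.33 yaw 139.8 q6 -43.6 tz 0.041 w 0.1071 pos [0.531  0.1147 0.0693] F [ 0.9  0.3 -1.4] eff6 0.040
mean tz 0.018 [ 0.041  0.021 -0.008]
```

Emit:
apply_moves(rows=[0, 0, 0.01, 0, 0, 0.116, 0.6, 0, 0, 0.02, 0, 0, 0.232, 0.6, 0, 0, 0.03, 0, 0, 0.348, 0.6, 0, 0, 0.04, 0, 0, 0.464, 0.6, 0, 0, 0.05, 0, 0, 0.58, 0.6, 0, 0, 0.06, 0, 0, 0.696, 0.6, 0, 0, 0.07, 0, 0, 0.812, 0.6, 0, 0, 0.09, 0, 0, 0.928, 0.6, 0, 0, 0.1, 0, 0, 1.044, 0.6, 0, 0, 0.11, 0, 0, 1.16, 0.6])

```text
clock: 22.27
eef_pos: [0.5298, 0.1143, 0.0684]
tool_rot: [[0.292, 0.957, 0.001], [0.957, -0.292, -0.001], [-0.001, 0.002, -1.0]]
contact_force: [-3.4, -1.9, 0.2]
gripper_width: 0.111
```

Emit:
apply_moves(rows=[0, 0, 0.01, 0, 0, 0.116, 0.6, 0, 0, 0.02, 0, 0, 0.232, 0.6, 0, 0, 0.03, 0, 0, 0.348, 0.6, 0, 0, 0.04, 0, 0, 0.464, 0.6, 0, 0, 0.05, 0, 0, 0.58, 0.6, 0, 0, 0.06, 0, 0, 0.696, 0.6, 0, 0, 0.07, 0, 0, 0.812, 0.6, 0, 0, 0.09, 0, 0, 0.928, 0.6, 0, 0, 0.1, 0, 0, 1.044, 0.6, 0, 0, 0.11, 0, 0, 1.16, 0.6])

```text
clock: 23.1
eef_pos: [0.5288, 0.1148, 0.0676]
tool_rot: [[0.994, 0.109, -0.001], [0.109, -0.994, -0.0], [-0.001, 0.0, -1.0]]
contact_force: [-3.4, 0.9, 0.9]
gripper_width: 0.109
```

```bash
python3 t.py
```

```text
t 23.10 yaw 6.3 q6 90.0 tz 0.010 w 0.1088 pos [0.5288 0.1148 0.0676] F [-3.4  0.9  0.9] eff6 -1.081
mean tz 0.024 [0.01  0.028 0.033]
```

Emit:
apply_moves(rows=[0.05, 0, 0.01, 0, 0, 0.05, 0.6, 0.05, 0, 0.02, 0, 0, 0.105, 0.6], squeeze=4)

```text
clock: 23.37
eef_pos: [0.5289, 0.115, 0.0675]
tool_rot: [[1.0, 0.012, -0.002], [0.012, -1.0, -0.0], [-0.002, 0.0, -1.0]]
contact_force: [-3.2, 0.9, 0.9]
gripper_width: 0.108
```

```bash
python3 t.py
```

```text
t 23.37 yaw 0.7 q6 95.6 tz 0.046 w 0.1079 pos [0.5289 0.115  0.0675] F [-3.2  0.9  0.9] eff6 -0.546
mean tz 0.080 [0.046 0.113 0.081]
```

Emit:
apply_moves(rows=[0.05, 0, 0.01, 0, 0, 0.04, 0.6, 0.05, 0, 0.02, 0, 0, 0.08, 0.6])

```text
clock: 23.63
eef_pos: [0.5289, 0.115, 0.0674]
tool_rot: [[0.998, -0.065, -0.003], [-0.065, -0.998, -0.0], [-0.003, 0.0, -1.0]]
contact_force: [-2.9, -0.0, 1.3]
gripper_width: 0.109
```

```bash
python3 t.py
```

```text
t 23.63 yaw -3.7 q6 100.0 tz 0.066 w 0.1095 pos [0.5289 0.115  0.0674] F [-2.9 -0.   1.3] eff6 -0.379
mean tz 0.065 [0.066 0.06  0.069]
```

Emit:
apply_moves(rows=[0.05, 0, 0.01, 0, 0, 0.05, 0.6, 0.05, 0, 0.02, 0, 0, 0.1, 0.6])

```text
clock: 23.9
eef_pos: [0.5293, 0.115, 0.0674]
tool_rot: [[0.987, -0.161, -0.003], [-0.161, -0.987, -0.0], [-0.003, 0.001, -1.0]]
contact_force: [-2.0, 0.7, 1.0]
gripper_width: 0.117
```

```bash
python3 t.py
```

```text
t 23.90 yaw -9.3 q6 105.6 tz 0.051 w 0.1168 pos [0.5293 0.115  0.0674] F [-2.   0.7  1. ] eff6 -0.456
mean tz 0.072 [0.051 0.107 0.058]
```

Emit:
apply_moves(rows=[0.05, 0, 0.01, 0, 0, 0.04, 0.6, 0.05, 0, 0.02, 0, 0, 0.07, 0.6])

```text
clock: 24.17
eef_pos: [0.5296, 0.115, 0.0674]
tool_rot: [[0.974, -0.226, -0.003], [-0.226, -0.974, -0.0], [-0.003, 0.001, -1.0]]
contact_force: [-1.9, 0.7, 0.9]
gripper_width: 0.129
```

```bash
python3 t.py
```

```text
t 24.17 yaw -13.1 q6 109.3 tz 0.146 w 0.1286 pos [0.5296 0.115  0.0674] F [-1.9  0.7  0.9] eff6 -0.181
mean tz 0.098 [0.146 0.075 0.072]
```

The jaws yielded on nut b: width 0.129 means about 7° of slip at 4 N, so it is probably firm. I'll back off 6°, grip at 8 N and confirm with the moment.

Emit:
apply_moves(rows=[0, 0, 0, 0, 0, -0.06, 0.6, 0, 0, 0, 0, 0, -0.11, 0.6, 0, 0, 0, 0, 0, -0.11, 0.6])

```text
clock: 24.52
eef_pos: [0.53, 0.115, 0.0674]
tool_rot: [[0.993, -0.114, -0.002], [-0.114, -0.993, -0.0], [-0.002, 0.0, -1.0]]
contact_force: [-0.6, 0.2, -0.9]
gripper_width: 0.11
```

Emit:
apply_moves(rows=[0, 0, 0, 0, 0, 0, 0.6, 0, 0, 0, 0, 0, 0, 0.6], squeeze=8)

```text
clock: 24.68
eef_pos: [0.53, 0.115, 0.0674]
tool_rot: [[0.994, -0.114, -0.002], [-0.114, -0.994, -0.0], [-0.002, 0.0, -1.0]]
contact_force: [-2.5, -0.3, 0.3]
gripper_width: 0.109
```

```bash
python3 t.py
```

```text
t 24.68 yaw -6.5 q6 102.8 tz 0.046 w 0.1086 pos [0.53   0.115  0.0674] F [-2.5 -0.3  0.3] eff6 0.038
mean tz 0.067 [0.046 0.093 0.063]
```

Emit:
apply_moves(rows=[0, 0, 0, 0, 0, 0.025, 0.6, 0, 0, 0, 0, 0, 0.048, 0.6])

```text
clock: 24.95
eef_pos: [0.53, 0.115, 0.0674]
tool_rot: [[0.987, -0.164, -0.002], [-0.164, -0.987, -0.0], [-0.002, 0.001, -1.0]]
contact_force: [-1.6, 0.9, -0.2]
gripper_width: 0.112
```

```bash
python3 t.py
```

```text
t 24.95 yaw -9.4 q6 105.7 tz 0.118 w 0.1119 pos [0.53   0.115  0.0674] F [-1.6  0.9 -0.2] eff6 -0.123
mean tz 0.135 [0.118 0.145 0.141]
```

Nut b is firm: 0.067 to 0.135 N m over 2.9°. I'll release it and go to nut d.

Emit:
apply_moves(rows=[0, 0, 0, 0, 0, 0, 2.5, 0, 0, 0, 0, 0, 0, 2.5, 0, 0, -0.3, 0, 0, 0, 2.5, 0, 0, -4, 0, 0, 0, 2.5, 0, 0, -5, 0, 0, -0.1, 2.5, 8.2, -9.65, -5, 0, 0, -2.133, 2.5, 8.2, -9.65, -5, 0, 0, -2.133, 2.5, 8.2, -9.65, -5, 0, 0, -2.133, 2.5, 8.2, -9.65, -5, 0, 0, -2.133, 2.5, 8.2, -9.65, -5, 0, 0, -2.133, 2.5])

```text
clock: 25.88
eef_pos: [0.6282, 0.1984, 0.115]
tool_rot: [[0.842, 0.54, -0.004], [0.54, -0.842, -0.001], [-0.004, -0.001, -1.0]]
contact_force: [-0.5, 0.0, -0.1]
gripper_width: 0.27
```

Emit:
apply_moves(rows=[-0.2, 0.09, 0, 0, 0, -1.398, 2.5, -0.2, 0.09, 0, 0, 0, -1.398, 2.5, -0.2, 0.09, 0, 0, 0, -1.398, 2.5, -0.2, 0.09, 0, 0, 0, -1.398, 2.5, -0.2, 0.09, 0, 0, 0, -1.398, 2.5, -0.2, 0.09, 0, 0, 0, -1.398, 2.5, -0.2, 0.09, 0, 0, 0, -1.398, 2.5, -0.2, 0.09, 0, 0, 0, -1.398, 2.5, -0.2, 0.09, 0, 0, 0, -1.398, 2.5, -0.2, 0.09, 0, 0, 0, -1.398, 2.5])

```text
clock: 26.72
eef_pos: [0.6276, 0.1966, 0.1154]
tool_rot: [[-0.245, 0.97, -0.002], [0.97, 0.245, -0.0], [0.0, -0.002, -1.0]]
contact_force: [0.4, -0.4, -0.2]
gripper_width: 0.266
```

Emit:
apply_moves(rows=[0, 0, 0, 0, 0, -0.148, 2.5, 0, 0, 0.5, 0, 0, -0.148, 2.5, 0, 0, 2.5, 0, 0, -0.148, 2.5, 0, 0, 4.3, 0, 0, -0.148, 2.5, 0, 0, 4.65, 0, 0, -0.148, 2.5, 0, 0, 4.65, 0, 0, -0.148, 0.6, 0, 0, 4.65, 0, 0, -0.148, 0.6, 0, 0, 4.65, 0, 0, -0.148, 0.6, 0, 0, 4.65, 0, 0, -0.148, 0.6], squeeze=8)

```text
clock: 27.47
eef_pos: [0.6269, 0.1961, 0.0699]
tool_rot: [[-0.385, 0.923, -0.003], [0.923, 0.385, -0.001], [0.0, -0.004, -1.0]]
contact_force: [-4.0, -1.7, 1.6]
gripper_width: 0.108
```

```bash
python3 t.py
```

```text
t 27.47 yaw 112.6 q6 -10.2 tz -0.024 w 0.1082 pos [0.6269 0.1961 0.0699] F [-4.  -1.7  1.6] eff6 0.001
mean tz -0.013 [-0.024  0.007 -0.02 ]
```

Emit:
apply_moves(rows=[0, 0, 0.01, 0, 0, 0.116, 0.6, 0, 0, 0.02, 0, 0, 0.232, 0.6, 0, 0, 0.03, 0, 0, 0.348, 0.6, 0, 0, 0.04, 0, 0, 0.464, 0.6, 0, 0, 0.05, 0, 0, 0.58, 0.6, 0, 0, 0.06, 0, 0, 0.696, 0.6, 0, 0, 0.07, 0, 0, 0.812, 0.6, 0, 0, 0.09, 0, 0, 0.928, 0.6, 0, 0, 0.1, 0, 0, 1.044, 0.6, 0, 0, 0.11, 0, 0, 1.16, 0.6])

```text
clock: 28.4
eef_pos: [0.6262, 0.1964, 0.0691]
tool_rot: [[0.696, 0.718, -0.005], [0.718, -0.696, -0.001], [-0.004, -0.003, -1.0]]
contact_force: [-4.0, -0.4, 0.7]
gripper_width: 0.1
```

Emit:
apply_moves(rows=[0, 0, 0.01, 0, 0, 0.116, 0.6, 0, 0, 0.02, 0, 0, 0.232, 0.6, 0, 0, 0.03, 0, 0, 0.348, 0.6, 0, 0, 0.04, 0, 0, 0.464, 0.6, 0, 0, 0.05, 0, 0, 0.58, 0.6, 0, 0, 0.06, 0, 0, 0.696, 0.6, 0, 0, 0.07, 0, 0, 0.812, 0.6, 0, 0, 0.09, 0, 0, 0.928, 0.6, 0, 0, 0.1, 0, 0, 1.044, 0.6, 0, 0, 0.11, 0, 0, 1.16, 0.6])

```text
clock: 29.23
eef_pos: [0.6262, 0.1974, 0.0683]
tool_rot: [[0.934, -0.357, -0.004], [-0.357, -0.934, 0.001], [-0.004, 0.001, -1.0]]
contact_force: [-3.5, 1.5, -1.3]
gripper_width: 0.106
```

```bash
python3 t.py
```

```text
t 29.23 yaw -20.9 q6 123.4 tz 0.076 w 0.1059 pos [0.6262 0.1974 0.0683] F [-3.5  1.5 -1.3] eff6 -1.082
mean tz 0.043 [0.076 0.048 0.005]
```

133.5° turned and still running. Careful steps from here, gripping at 5 N.

Emit:
apply_moves(rows=[0, 0, 0.01, 0, 0, 0.05, 0.6, 0, 0, 0.02, 0, 0, 0.1, 0.6], squeeze=5)

```text
clock: 29.5
eef_pos: [0.6262, 0.1976, 0.0683]
tool_rot: [[0.897, -0.441, -0.004], [-0.441, -0.897, 0.001], [-0.004, 0.001, -1.0]]
contact_force: [-2.3, 0.4, -1.1]
gripper_width: 0.108
```

```bash
python3 t.py
```

```text
t 29.50 yaw -26.2 q6 128.7 tz 0.025 w 0.1082 pos [0.6262 0.1976 0.0683] F [-2.3  0.4 -1.1] eff6 -0.466
mean tz 0.043 [0.025 0.051 0.052]
```

Emit:
apply_moves(rows=[0, 0, 0.01, 0, 0, 0.05, 0.6, 0, 0, 0.02, 0, 0, 0.1, 0.6])

```text
clock: 29.77
eef_pos: [0.6263, 0.1976, 0.0682]
tool_rot: [[0.85, -0.526, -0.004], [-0.526, -0.85, 0.001], [-0.004, 0.001, -1.0]]
contact_force: [-3.0, 0.5, -0.1]
gripper_width: 0.106
```

```bash
python3 t.py
```

```text
t 29.77 yaw -31.8 q6 134.2 tz 0.085 w 0.1062 pos [0.6263 0.1976 0.0682] F [-3.   0.5 -0.1] eff6 -0.483
mean tz 0.061 [0.085 0.042 0.056]
```

Emit:
apply_moves(rows=[0, 0, 0.01, 0, 0, 0.05, 0.6, 0, 0, 0.02, 0, 0, 0.095, 0.6])

```text
clock: 30.03
eef_pos: [0.6263, 0.1977, 0.0682]
tool_rot: [[0.798, -0.602, -0.004], [-0.602, -0.798, 0.002], [-0.004, 0.001, -1.0]]
contact_force: [-2.0, -0.4, -0.3]
gripper_width: 0.106
```

```bash
python3 t.py
```

```text
t 30.03 yaw -37.0 q6 139.5 tz 0.097 w 0.1061 pos [0.6263 0.1977 0.0682] F [-2.  -0.4 -0.3] eff6 -0.391
mean tz 0.059 [0.097 0.025 0.056]
```

Emit:
apply_moves(rows=[0, 0, 0.01, 0, 0, 0.05, 0.6, 0, 0, 0.02, 0, 0, 0.09, 0.6])

```text
clock: 30.3
eef_pos: [0.6266, 0.1975, 0.0682]
tool_rot: [[0.743, -0.669, -0.003], [-0.669, -0.743, 0.001], [-0.003, 0.001, -1.0]]
contact_force: [-1.7, -0.1, -0.4]
gripper_width: 0.114
```

```bash
python3 t.py
```

```text
t 30.30 yaw -42.0 q6 144.5 tz 0.119 w 0.1139 pos [0.6266 0.1975 0.0682] F [-1.7 -0.1 -0.4] eff6 -0.271
mean tz 0.100 [0.119 0.114 0.068]
```

Emit:
apply_moves(rows=[0, 0, 0, 0, 0, 0.012, 0.6, 0, 0, 0, 0, 0, 0.024, 0.6])

```text
clock: 30.57
eef_pos: [0.6267, 0.1974, 0.0682]
tool_rot: [[0.729, -0.685, -0.003], [-0.685, -0.729, 0.001], [-0.003, 0.001, -1.0]]
contact_force: [-2.1, -0.0, -0.7]
gripper_width: 0.12
```

```bash
python3 t.py; python3 t.py
```

```text
t 30.57 yaw -43.2 q6 145.7 tz 0.138 w 0.1203 pos [0.6267 0.1974 0.0682] F [-2.1 -0.  -0.7] eff6 -0.058
mean tz 0.110 [0.138 0.146 0.046]
t 30.67 yaw -43.2 q6 145.7 tz 0.046 w 0.1190 pos [0.6267 0.1974 0.0682] F [-2.2 -1.1  0.1] eff6 0.160
mean tz 0.084 [0.046 0.129 0.078]
```

Emit:
apply_moves(rows=[0, 0, 0, 0, 0, -0.035, 0.6, 0, 0, 0, 0, 0, -0.065, 0.6, 0, 0, 0, 0, 0, -0.065, 0.6])

```text
clock: 31.02
eef_pos: [0.6267, 0.1974, 0.0682]
tool_rot: [[0.772, -0.636, -0.003], [-0.636, -0.772, 0.001], [-0.003, 0.001, -1.0]]
contact_force: [-1.8, -0.5, -0.9]
gripper_width: 0.11
```

Emit:
apply_moves(rows=[0, 0, 0, 0, 0, 0, 0.6, 0, 0, 0, 0, 0, 0, 0.6], squeeze=8)

```text
clock: 31.18
eef_pos: [0.6266, 0.1974, 0.0682]
tool_rot: [[0.772, -0.636, -0.003], [-0.636, -0.772, 0.001], [-0.003, 0.001, -1.0]]
contact_force: [-2.3, 0.5, -0.5]
gripper_width: 0.112
```

```bash
python3 t.py; python3 t.py
```

```text
t 31.18 yaw -39.5 q6 142.0 tz 0.090 w 0.1116 pos [0.6266 0.1974 0.0682] F [-2.3  0.5 -0.5] eff6 0.058
mean tz 0.090 [0.09  0.062 0.117]
t 31.28 yaw -39.5 q6 142.0 tz 0.117 w 0.1146 pos [0.6266 0.1974 0.0682] F [-1.5 -0.7 -0.5] eff6 0.065
mean tz 0.097 [0.117 0.112 0.061]
```

Torque is still 0.09 after backing off 3.7°. One step of 2° will confirm.

Emit:
apply_moves(rows=[0, 0, 0, 0, 0, 0.02, 0.6, 0, 0, 0, 0, 0, 0.036, 0.6])

```text
clock: 31.55
eef_pos: [0.6267, 0.1974, 0.0682]
tool_rot: [[0.747, -0.665, -0.003], [-0.665, -0.747, 0.001], [-0.003, 0.001, -1.0]]
contact_force: [-1.7, 0.2, 0.1]
gripper_width: 0.113
```

```bash
python3 t.py; python3 t.py
```

```text
t 31.55 yaw -41.7 q6 144.1 tz 0.118 w 0.1132 pos [0.6267 0.1974 0.0682] F [-1.7  0.2  0.1] eff6 -0.047
mean tz 0.109 [0.118 0.142 0.066]
t 31.65 yaw -41.6 q6 144.1 tz 0.066 w 0.1146 pos [0.6267 0.1975 0.0682] F [-1.9 -0.6 -0.4] eff6 0.193
mean tz 0.099 [0.066 0.11  0.122]
```

Emit:
apply_moves(rows=[0, 0, 0, 0, 0, 0, 0.6, 0, 0, 0, 0, 0, 0, 0.6], squeeze=12)

```text
clock: 31.92
eef_pos: [0.6267, 0.1975, 0.0682]
tool_rot: [[0.748, -0.663, -0.003], [-0.663, -0.748, 0.001], [-0.003, 0.001, -1.0]]
contact_force: [-2.1, -0.9, -0.4]
gripper_width: 0.112
```

```bash
python3 t.py; python3 t.py
```

```text
t 31.92 yaw -41.6 q6 144.0 tz 0.106 w 0.1116 pos [0.6267 0.1975 0.0682] F [-2.1 -0.9 -0.4] eff6 0.120
mean tz 0.155 [0.106 0.168 0.19 ]
t 32.02 yaw -41.6 q6 144.0 tz 0.190 w 0.1118 pos [0.6266 0.1975 0.0682] F [-2.4 -0.4 -0.4] eff6 0.120
mean tz 0.129 [0.19  0.098 0.098]
```

Nut d holds about 0.14 N m statically, which is firm. I'll release it, withdraw and check.

Emit:
apply_moves(rows=[0, 0, 0, 0, 0, 0, 2.5, 0, 0, 0, 0, 0, 0, 2.5, 0, 0, -0.3, 0, 0, 0, 2.5, 0, 0, -4, 0, 0, 0, 2.5, 0, 0, -8, 0, 0, 0, 2.5, 0, 0, -12, 0, 0, -0.1, 2.5, 0, 0, -14, 0, 0, -0.2, 2.5, 1, 8, -14, 0, 0, -0.3, 2.5, 2, 12, -14, 0, 0, -0.4, 2.5, 2, 16, -14, 0, 0, -0.5, 2.5])

```text
clock: 32.95
eef_pos: [0.5579, 0.0927, 0.2094]
tool_rot: [[0.976, -0.217, 0.001], [-0.217, -0.976, 0.001], [0.0, -0.001, -1.0]]
contact_force: [0.5, -0.6, 0.6]
gripper_width: 0.263
```

Emit:
apply_moves(rows=[0, 4, 0, 0, 0, 0, 2.5, 0, 8, 0, 0, 0, 0, 2.5, 0, 12, 0, 0, 0, 0, 2.5, 0, 15, 0, 0, 0, 0, 2.5, 0, 15, 0, 0, 0, 0, 2.5])

```text
clock: 33.37
eef_pos: [0.5247, -0.0588, 0.2104]
tool_rot: [[0.975, -0.224, 0.003], [-0.224, -0.975, -0.002], [0.003, 0.002, -1.0]]
contact_force: [-0.5, -0.2, -0.7]
gripper_width: 0.265
```

```bash
python3 - <<'E'
from h import *
a,d=snapshot("top");b,e=snapshot("scene");np.savez("s1.npz",a=a,d=d,b=b,e=e)
save("end.png",np.hstack([cv2.resize(a[173:280,315:415],None,fx=4,fy=4,interpolation=cv2.INTER_CUBIC),cv2.resize(b[170:277,270:370],None,fx=4,fy=4,interpolation=cv2.INTER_CUBIC)]))
uv=lambda x,y:((x-2)/5+315,(y-2)/5+173)
for p in((175,230),(310,225),(240,150),(240,300),(200,300),(300,160)):
    u,v=map(int,uv(*p));o,dd=ray("top",u,v)
    for q in(np.load("s0.npz")["d"],d):print(p,'%.4f'%(o+dd*np.median(q[v-1:v+2,u-1:u+2]))[2],end=' ')
    print()
hsv=cv2.cvtColor(a,cv2.COLOR_RGB2HSV)
m=((hsv[...,0]>95)&(hsv[...,0]<125)&(hsv[...,1]>150)&(hsv[...,2]>80));m[:225]=0;m[290:]=0;m[:,:320]=0;m[:,410:]=0
ys,xs=np.nonzero(m);k=ys>=ys.max()-1
t=onz("top",xs[k].mean(),ys.max()+.5,.022);c=np.array([.57833,.15552]);w=np.radians(-4.84);R=np.array([[np.cos(w),-np.sin(w)],[np.sin(w),np.cos(w)]]);print("tab cell",R.T@(t[:2]-c),r.get_state()["contact_force"],r.get_state()["clock"])
z=np.load("s0.npz");D=np.abs(a.astype(int)-z["a"]).sum(2)>90;n,l,st,ce=cv2.connectedComponentsWithStats(D.astype(np.uint8));print([list(q) for q in st[1:] if q[4]>15])
E
```

```text
(175, 230) 0.0573 (175, 230) 0.0557 
(310, 225) 0.0564 (310, 225) 0.0532 
(240, 150) 0.0566 (240, 150) 0.0539 
(240, 300) 0.0571 (240, 300) 0.0546 
(200, 300) 0.0569 (200, 300) 0.0527 
(300, 160) 0.0571 (300, 160) 0.0533 
tab cell [-0.0790327  -0.00429349] [-0.42177536  0.38997491 -1.47407461] 33.4667
[[np.int32(549), np.int32(165), np.int32(11), np.int32(6), np.int32(28)], [np.int32(364), np.int32(167), np.int32(276), np.int32(313), np.int32(31931)], [np.int32(331), np.int32(185), np.int32(25), np.int32(21), np.int32(203)], [np.int32(371), np.int32(191), np.int32(22), np.int32(5), np.int32(39)], [np.int32(379), np.int32(198), np.int32(6), np.int32(6), np.int32(20)], [np.int32(340), np.int32(207), np.int32(60), np.int32(67), np.int32(2215)], [np.int32(337), np.int32(227), np.int32(13), np.int32(14), np.int32(68)], [np.int32(329), np.int32(239), np.int32(12), np.int32(11), np.int32(60)], [np.int32(459), np.int32(240), np.int32(9), np.int32(4), np.int32(18)], [np.int32(383), np.int32(365), np.int32(11), np.int32(3), np.int32(23)], [np.int32(350), np.int32(471), np.int32(48), np.int32(9), np.int32(230)], [np.int32(412), np.int32(477), np.int32(10), np.int32(3), np.int32(21)]]
```

View pics/end.png

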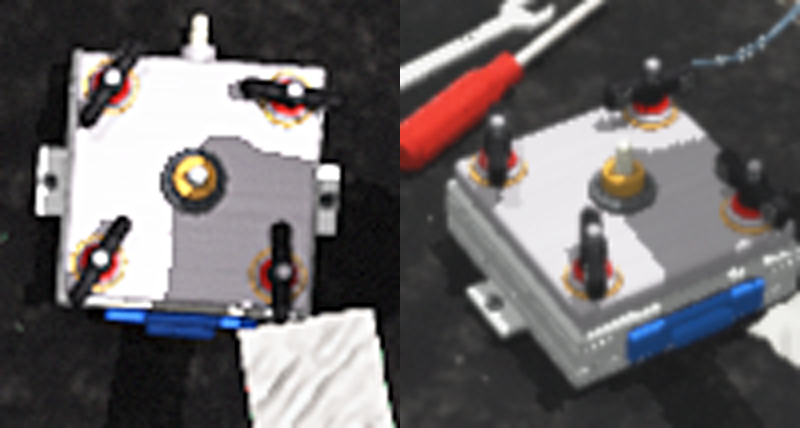

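The final view shows the cover down, the tray home and all four wings released. Time to hand in.

```bash
python3 -c "
from h import *
print(r.sign_off())"
```

```text
the job is handed in; nothing more can be done
None
```

The filter cell is closed and the job was handed in at about 33.5 s of the 72 s allowed. The robot was clear of everything at hand-in.

- **Tray:** I pushed it onto its hard stop with about 11 N and no further motion. In the final view the tab face is at x = -79 mm in the cell's frame (home is about -78). Its y reads -4 mm, but the gripper's shadow was across the tab.
- **Nuts:** I tightened them in the order a, c, b, d, stopping each on the rise in torque and then letting go. About 0.05 N m means still running, and 0.24 N m means overtightened.

| Nut | Turn | Mean torque at stop |
|---|---|---|
| a (front-left) | about 173° | about 0.17 N m |
| c (back-right) | about 183° | about 0.17 N m |
| b (front-right) | about 147° | about 0.135 N m |
| d (back-left) | about 153° | about 0.14 N m |

- **Cover:** the overhead depth readings fell from about 57 mm to 53–56 mm, a drop of 1.6 to 4.2 mm depending on the spot. They average 54 mm, as expected for a seated cover. I take the spread to be depth noise and saw no clear tilt.

**Weaker points:**
- **Torque noise:** single torque readings were off by as much as ±0.05 N m, so every stop rests on averages of only a few readings.
- **Nut c:** it turned slightly past the stated 178° range, which fits a few degrees of misalignment when it was first gripped.
- **Nuts b and d:** the jaws slipped a little at 4–5 N, so I rechecked both with a firmer grip. Nut d was the less clear of the two.
- **Bystanders:** I saw no sign that any had moved. The before/after comparison flagged only the cell, the robot and its shadow, and a few small patches I did not look into.

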